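# Shut the nozzle chest

## Task

Close up the small grey steel chest on the bench, only pushing gently with the fingertips: first push both open drawers fully home, then swing its open lid down until it is fully shut. Pick nothing up, and leave the crucible, the standing brass nozzle and the wrench near the chest where they are.

Things in the scene. Friction and masses are not known exactly. Their poses are not given: they have to be found in the camera images.
- chest: Grey sheet-steel chest, fixed; carcass 160 mm deep (x), 200 wide (y), 85 high, a handle 15 mm out of each side. Origin: centre of its underside, on the bench. x points from front (drawers) to back (hinge), y to the left seen from the front, z up. Two drawers side by side, above them a shallow open well with three fixed nozzles, and a lid hinged at the top rear edge.
- drawer_left (a joint): Opening of the drawer on the chest's +y side, in m: 0 fully home, 0.10 fully open; it slides out along the chest's -x. Light slide with about 2 N of friction and some damping; it stays where it is left. No handle, only a dark finger disc (1.4 mm proud) in the middle of the front.
- drawer_right (a joint): The same for the drawer on the chest's -y side.
- drawer_left_front (a point): Centre of the outer face of the left drawer's flat front (92 mm wide, 50 mm high, its lower edge 10 mm and its upper edge 60 mm above the bench; this point is at 35 mm). Moves with the drawer; axes as the chest's. When shut, the face stands 10 mm in front of the carcass.
- drawer_right_front (a point): The same for the right drawer.
- lid (a joint): Angle of the lid in rad: 0 fully shut (flat), 1.57 upright, 1.7 fully open. It turns about the chest's y axis at the top rear edge. A stiff hinge (about 0.4 N m of friction) holds it at any angle.
- lid_hinge (a point): Middle of the lid's hinge axis, 80 mm behind the chest's origin and 86 mm above the bench. Its axes turn with the lid: -x runs from the hinge along the lid to its free edge, z is the outward normal of the lid's outer face.
- lid_edge (a point): Middle of the lid's free edge, on its outer face: 160 mm from the hinge along the lid. The lid is a flat plate 4 mm thick and 206 mm wide; its outer face (the upper one when shut, the rear one when open) lies 4 mm outside the hinge axis. A 12 mm deep lip at the free edge points inward, and reaches 3 mm past this point.
- crucible_mid (a point): Bystander: small white open crucible, 50 mm in diameter, 42 mm high, standing on the bench at the chest's left; this point is half-way up.
- nozzle_mid (a point): Bystander: brass nozzle 40 mm high, 18 mm wide, standing on the bench at the chest's left, nearer the front; this point is half-way up.
- wrench_mid (a point): Bystander: open-ended wrench, 110 mm long, 25 mm wide, 6 mm high, lying flat on the bench in front of the drawers; this point is its middle.

How it is judged:
By the outcome, as a careful person would: the job done as asked, in the order asked, and still so for the second after the job is handed in, with the robot touching nothing.
It also fails if it takes over 58 s, if anything falls off the work surface, if the arm or the gripper's body presses on something with over 40 N, if the wrist force passes 120 N, or if a joint passes its speed limit or range.

## Robot

A 6-joint arm with a two-finger parallel gripper is mounted at the origin on a cart in front of the work surface, level with it; the furniture and walls round the work are solid. World frame = base frame: x ahead of the robot, y to its left, z up, the work surface at z = 0. Lengths are in mm, angles in rad, forces in N, time in s.
With the tool pointing down it reaches from about 350 to 975 mm from the base axis. Payload 7.1 kg.
Tool frame: the origin (TCP) lies midway between the tips of the shut fingers; the grasp point (between the pads) lies 19 mm behind it (ctrl.pinch_z is the distance from the TCP to the grasp point, in mm); z points along the fingers, y is the direction in which the jaws open and shut (so a half turn about z gives the same grasp; the last joint's range is limited). The gripper opens to 88 mm and grips with 3 to 60 N. Pads are 20 mm wide; open, the fingers measure 115 mm over their backs; the gripper's body (75 mm by 178 mm) begins 61 mm behind the grasp point.
Start: joints at [-0.019, 0.423, 1.63, -0, 1.089, -0.019], TCP at [624.984, 0.026, 184.275] pointing down, gripper open.
Joint ranges: [-3, 3], [-0.9, 2.11], [0.09, 2.58], [-1.31, 4.45], [0.11, 2.69], [-2.54, 2.54]. Speed limits (rad/s): [2.39, 2.39, 3.01, 3.14, 3.14, 3.14].

## Interface

Orientations are given as a rotation vector (axis times angle).
In Python, from workcell import ctrl gives the robot as it stands.
- The arm moves only by the tool jog_arm, never from a script. Its arguments are lists of equal length, an entry for each row: "xyz": the shift along the world's x, y, z in mm, a list of three; "yaw": the turn about the world's z in degrees. A call has 1 to 20 rows; each row shifts and turns the pose as measured when the row begins; what a row does not reach is not made up. A row lasts 1/12 s, in which the tool goes at most 41.7 mm and 7.16 degrees, less where a joint would pass 70% of its speed; a pose out of reach is approached as far as the arm can. A call with a gripper value outside its range is refused whole. "gripper" is the closure, from 0 (fully open) to 1 (shut), set as the call begins (left out, the last holds). The fingers move at their own pace and stop on an object; the grip force is fixed at half the most. Time passes only in rows, so rows that do not move let the fingers close. It gives the time, the measured TCP pose, the force and the opening at its end, in the units of the state.
- ctrl.get_obs(): the state, without advancing time (a new reading comes with each control period).
- ctrl.get_image(name): name is "scene" or "side" or "wrist"; returns a dict with "img" (420x560x3 uint8, blue, green, red), "K" (3x3 intrinsics, pixels), "R" (3x3) and "t" (3): a world point X has camera coordinates R X + t. Camera axes: x right, y down, z forward; pixel columns grow to the right and rows downward; lengths in mm; the calibration is good to about 2 mm. A picture is of the moment at which its call begins. There is no depth.
- ctrl.close_job(): hands the job in, once; it reports no verdict.
Trained networks look in a picture, given as the dict that the camera call returned (one of the last four; its "shot" number tells which), for a name from the list of things; names that differ only in an ending like _2 or _b are one class to them, and where a whole thing is asked for, a point or a joint stands for the part that bears it (a point fixed in the world has none). Each returns a list of dicts, best first, with "confidence" (0 to 1); they miss things now and then, are a little off and sometimes report something else, mostly with a low value. They report only what shows in the picture. A call takes as long as a camera call.
- ctrl.find_in(picture, thing): "centre" ([column, row] as shares, 0 to 1, of the picture: columns of its width, rows of its height, amid what is visible of it).
- ctrl.regions_of(picture, thing): "region" (420x560 bool, what is visible of it) and "centre" ([column, row] as shares, 0 to 1, of the picture: columns of its width, rows of its height, amid what is visible of it).
- ctrl.pinpoint(picture, thing): "centre" ([column, row] as shares, 0 to 1, of the picture: columns of its width, rows of its height: a listed point, or the origin of a listed thing).
The state is a dict: "t": time; "qpos": joint angles; "qvel": joint speeds; "joint_torque": joint torques, N m; "ee_pos": TCP position; "orientation": TCP orientation; "ft_force": force on the tool from outside, world axes, zero at the start; "moment": the same for the moment, N m; "width": finger opening in mm.
Only numpy, scipy, OpenCV 4.12 (cv2) and the standard library are available. Lean on these libraries where they do the work, as an engineer would, in place of code of your own. Each camera call takes 0.05 s, during which the arm holds its last target.

## Working session

There is one attempt and no reset: what is moved stays moved. The work goes in short steps, Python scripts to look and compute and a tool call to move; the robot and the scene stay as the last step left them, time stands still between calls to the robot, and variables do not carry over. Pictures are saved under pics/ and viewed, and the job is handed in when it is done.

Besides the shell and the picture viewer there is one more tool, called after ">>>" as name(argument=value, ...) on one line, values as JSON. jog_arm: Moves the arm, as the interface text tells. Its arguments: {"type":"object","properties":{"xyz":{"type":"array","items":{"type":"array","items":{"type":"number"}}},"yaw":{"type":"array","items":{"type":"number"}},"gripper":{"type":"number"}},"required":["xyz","yaw"]}

```bash
ls; mkdir -p pics; cat > h.py <<'E'
from workcell import ctrl
import numpy as np, cv2
def snap(n,name):
    p=ctrl.get_image(n); cv2.imwrite(f'pics/{name}.png',p['img']); return p
def px(p,thing):
    r=ctrl.pinpoint(p,thing)
    return (np.array(r[0]['centre'])*[560,420],r[0]['confidence']) if r else (None,0)
def tri(ps,uvs):
    A=[];b=[]
    for p,uv in zip(ps,uvs):
        K,R,t=map(np.array,(p['K'],p['R'],p['t'])); P=K@np.c_[R,t]
        for i in (0,1):
            r=P[i]-uv[i]*P[2]; r=r/np.linalg.norm(r[:3])
            A.append(r[:3]); b.append(-r[3])
    x,res,_,_=np.linalg.lstsq(np.array(A),np.array(b),rcond=None); return x,res
def onz(p,uv,z):
    K,R,t=map(np.array,(p['K'],p['R'],p['t'])); d=R.T@np.linalg.inv(K)@[uv[0],uv[1],1]; c=-R.T@t
    return c+d*(z-c[2])/d[2]
def proj(p,X):
    K,R,t=map(np.array,(p['K'],p['R'],p['t'])); c=K@(R@np.array(X)+t); return c[:2]/c[2]
E
cat > look.py <<'E'
from h import *
import sys
tag=sys.argv[1]
ps={n:snap(n,n+tag) for n in ('scene','side','wrist')}
for th in ['chest','drawer_left_front','drawer_right_front','lid_hinge','lid_edge','crucible_mid','nozzle_mid','wrench_mid']:
    o={n:px(p,th) for n,p in ps.items()}
    u=[n for n in o if o[n][1]>.3]
    s=' '.join(f'{n}:{np.round(o[n][0],0)} {o[n][1]:.2f}' for n in o if o[n][0] is not None)
    if len(u)>=2:
        x,r=tri([ps[n] for n in u],[o[n][0] for n in u]); s+=f'  -> {np.round(x,1)} res {np.round(r,1)}'
        s+=' | ss '+str(np.round(tri([ps[n] for n in u[:2]],[o[n][0] for n in u[:2]])[0],1))
    print(th,s)
E
python3 look.py 0
```

```text
pics
chest scene:[344. 256.] 0.95 side:[266. 206.] 0.80 wrist:[230. 215.] 0.63  -> [ 586.3 -119.6   -2.5] res [10630.8] | ss [ 593.  -175.1    0.6]
drawer_left_front scene:[280. 287.] 0.70 side:[333. 206.] 0.87  -> [ 439.6 -160.7   33.2] res [4.2] | ss [ 439.6 -160.7   33.2]
drawer_right_front scene:[339. 304.] 0.71 side:[323. 176.] 0.71 wrist:[160. 380.] 0.71  -> [ 470.8 -258.5   36.7] res [11.9] | ss [ 469.5 -259.    38.2]
lid_hinge scene:[361. 196.] 0.64 side:[229. 178.] 0.57 wrist:[321. 332.] 0.79  -> [ 671.7 -149.8   86.6] res [28.7] | ss [ 669.3 -151.    87.8]
lid_edge scene:[356. 146.] 0.68 side:[252. 116.] 0.61  -> [ 618.6 -166.3  234.8] res [39.6] | ss [ 618.6 -166.3  234.8]
crucible_mid scene:[290. 199.] 0.68 side:[233. 257.] 0.75 wrist:[275. 186.] 0.80  -> [6.301e+02 1.000e-01 1.840e+01] res [52.2] | ss [6.338e+02 3.000e-01 1.680e+01]
nozzle_mid scene:[276. 219.] 0.44 side:[268. 247.] 0.66 wrist:[229. 213.] 0.53  -> [567.1 -29.3  23. ] res [22.5] | ss [565.5 -28.   23.8]
wrench_mid scene:[278. 317.] 0.95 side:[345. 211.] 0.68  -> [ 409.  -184.8    2. ] res [4.7] | ss [ 409.  -184.8    2. ]
```

View pics/scene0.png

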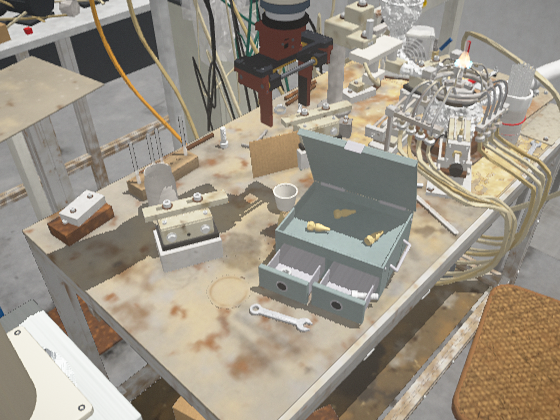

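View pics/side0.png

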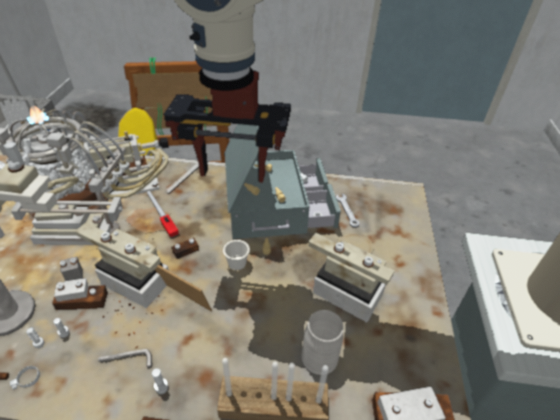

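View pics/wrist0.png

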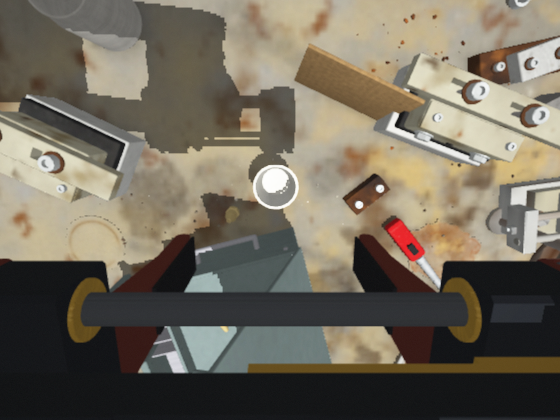

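The scene view shows the chest with both drawers open: the left finger disc is near (280,287) and the right near (339,304). The lid stands partly open with its edge at about (356,146). The wrench is at (278,317), and the crucible at (286,195) is left of the chest. The next step is fitting a full chest model to the detections.

```bash
cat > fit.py <<'E'
from h import *
import sys
from scipy.optimize import least_squares
tag=sys.argv[1]; cams=sys.argv[2].split(',') if len(sys.argv)>2 else ['scene','side']
ps={n:snap(n,n+tag) for n in cams}
def model(q):
    x,y,a,dl,dr,l=q; c,s=np.cos(a),np.sin(a)
    W=lambda X,Y,Z:np.array([x+c*X-s*Y,y+s*X+c*Y,Z])
    return {'chest':W(0,0,0),'drawer_left_front':W(-90-dl,48.5,35),'drawer_right_front':W(-90-dr,-48.5,35),'lid_hinge':W(80,0,86),
     'lid_edge':W(80-160*np.cos(l)+4*np.sin(l),0,86+160*np.sin(l)+4*np.cos(l))}
obs=[]
for n,p in ps.items():
    for th in ['chest','drawer_left_front','drawer_right_front','lid_hinge','lid_edge']:
        uv,cf=px(p,th)
        if cf>.3: obs.append((n,th,uv))
def res(q):
    m=model(q); return np.concatenate([proj(ps[n],m[th])-uv for n,th,uv in obs])
r=least_squares(res,[590,-175,.3,50,50,1.2],loss='soft_l1',x_scale=[10,10,.1,10,10,.1])
print('x y yawdeg dl dr lid',np.round(r.x*[1,1,57.3,1,1,1],2))
for o,e in zip(obs,res(r.x).reshape(-1,2)): print(o[0],o[1],np.round(o[2]),np.round(e,1))
print({k:np.round(v) for k,v in model(r.x).items()})
m=r.x
img=ps['scene']['img'].copy()
x,y,a,dl,dr,l=r.x;c,s=np.cos(a),np.sin(a)
W=lambda X,Y,Z:np.array([x+c*X-s*Y,y+s*X+c*Y,Z])
def poly(pts):
    cv2.polylines(big,[np.array([(proj(ps['scene'],W(*P))-[230,110])*4 for P in pts]).astype(np.int32)],True,(0,0,255),1)
big=cv2.resize(img[110:340,230:430],None,fx=4,fy=4,interpolation=cv2.INTER_CUBIC)
for d,Y in((dl,48.5),(dr,-48.5)): poly([(-90-d,Y+46,10),(-90-d,Y-46,10),(-90-d,Y-46,60),(-90-d,Y+46,60)])
poly([(-80,100,85),(-80,-100,85),(80,-100,85),(80,100,85)])
ex,ez=80-163*np.cos(l)+4*np.sin(l),86+163*np.sin(l)+4*np.cos(l)
poly([(80,103,86),(80,-103,86),(ex,-103,ez),(ex,103,ez)])
cv2.imwrite(f'pics/fit{tag}.png',cv2.resize(big,(520,598)))
o=ctrl.get_obs(); print(o['t'],o['ee_pos'],o['orientation'],o['width'],o['ft_force'])
E
python3 fit.py 1 scene,side,wrist
```

```text
x y yawdeg dl dr lid [ 595.48 -171.76   15.34   60.22   55.68    1.17]
scene chest [344. 255.] [-1.3 -0. ]
scene drawer_left_front [281. 287.] [1.6 0.7]
scene drawer_right_front [340. 305.] [-3.7  1.3]
scene lid_hinge [365. 192.] [-2.6  3.1]
scene lid_edge [356. 145.] [ 0.1 -0.9]
side chest [264. 205.] [1.1 1.9]
side drawer_right_front [325. 177.] [-1.2  0.1]
side lid_hinge [229. 181.] [-0.8 -1.5]
side lid_edge [254. 116.] [0.5 2.3]
wrist drawer_right_front [156. 379.] [ 0.4 -0. ]
wrist lid_hinge [316. 333.] [1.7 1.1]
{'chest': array([ 595., -172.,    0.]), 'drawer_left_front': array([ 438., -165.,   35.]), 'drawer_right_front': array([ 468., -257.,   35.]), 'lid_hinge': array([ 673., -151.,   86.]), 'lid_edge': array([ 616., -166.,  235.])}
2.25 [6.24973040e+02 2.45333822e-02 1.84255960e+02] [-2.22139332e+00 -2.22146718e+00  6.67330486e-05] 87.8445165807311 [-1.02332228 -0.43766408 -0.89789953]
```

View pics/fit1.png

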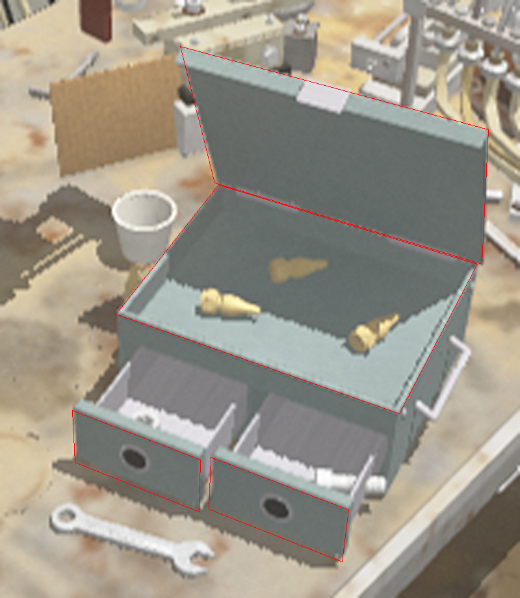

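The model overlay matches the drawer fronts, the carcass rim and the lid. Next I shut the gripper, turn the jaws along the chest's width, and go in front of the left drawer.

>>> jog_arm(xyz=[[-22, 0, 3], [-22, 0, 3], [-22, 0, 3], [-22, 0, 3], [-22, 0, 3], [-22, 0, 0], [-22, 0, 0], [-22, 0, 0], [-22, 0, 0], [-20, 0, 0], [-17, -10, 0], [0, -21, 0], [0, -21, 0], [0, -21, 0], [0, -21, 0], [0, -21, 0], [0, -21, 0], [0, -21, 0], [0, -21, 0], [0, 0, 0]], yaw=[-6.8, -6.8, -6.8, -6.8, -6.8, -6.8, -6.8, -6.8, -6.8, -6.8, -6.7, 0, 0, 0, 0, 0, 0, 0, 0, 0], gripper=1)

```text
t: 3.92
ee_pos: [378.5, -184.8, 201.6]
orientation: [3.12, 0.318, 0.01]
ft_force: [-0.4, 0.4, -0.2]
width: 0.3
```

>>> jog_arm(xyz=[[0, 3.5, -20], [0, 0, -25], [0, 0, -25], [0, 0, -25], [0, 0, -25], [0, 0, -25], [0, 0, -18], [0, 0, -8], [0, 0, 0]], yaw=[3.7, 0, 0, 0, 0, 0, 0, 0, 0])

```text
t: 4.67
ee_pos: [380.7, -178.9, 27.4]
orientation: [3.105, 0.415, 0.024]
ft_force: [0.5, -0.1, -0.6]
width: 0.7
```

```bash
python3 - <<'E'
from h import *
for n in('scene','side','wrist'): snap(n,n+'2')
E
```

```text
(no output)
```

View pics/scene2.png

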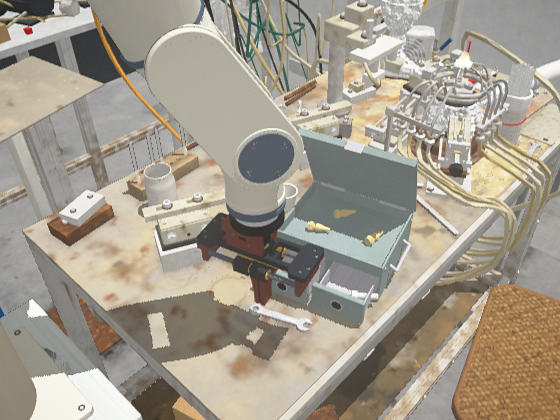

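View pics/side2.png

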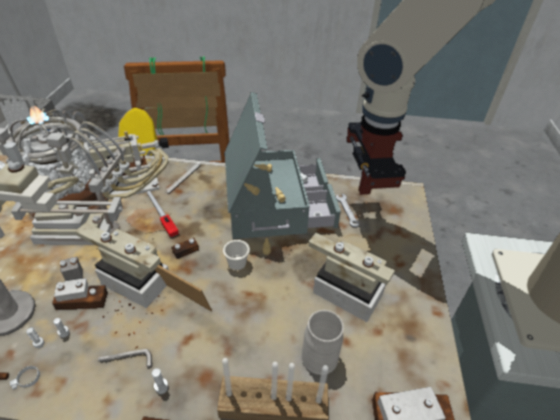

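```bash
python3 - <<'E'
from h import *
a=ctrl.get_image('scene');b=ctrl.get_image('side')
for u,v in [((145,213),(390,278)),((215,202),(313,238)),((214,204),(318,246))]: print(tri([a,b],[u,v]))
for z in(40,70,100):print(z,onz(b,(313,238),z))
o=ctrl.get_obs();print(o['t'])
E
```

```text
(array([351.25071683,  82.61285823, 110.06375308]), array([8.9884556]))
(array([470.30349252,  17.9518282 , 106.56581497]), array([239.31027849]))
(array([465.17019272,  23.78969491,  97.70774724]), array([49.92808784]))
40 [478.72946079 -52.05812862  40.        ]
70 [479.24223983 -23.65081444  70.        ]
100 [479.75501888   4.75649974 100.        ]
4.9167
```

>>> jog_arm(xyz=[[9.6, 2.6, 0], [9.6, 2.6, 0], [9.6, 2.6, 0], [7.7, 2.1, 0], [3.9, 1.1, 0], [3.9, 1.1, 0], [3.9, 1.1, 0], [3.9, 1.1, 0], [3.9, 1.1, 0], [3.9, 1.1, 0]], yaw=[0, 0, 0, 0, 0, 0, 0, 0, 0, 0])

```text
t: 5.75
ee_pos: [452.0, -163.0, 33.2]
orientation: [3.098, 0.414, 0.041]
ft_force: [1.0, 0.1, 0.3]
width: 0.5
```

>>> jog_arm(xyz=[[3.9, 1.1, -1], [3.9, 1.1, -1], [3.9, 1.1, -1], [3.9, 1.1, -1], [2, 0.5, -1], [0, 0, 0]], yaw=[0, 0, 0, 0, 0, 0])

```text
t: 6.25
ee_pos: [471.8, -157.4, 27.4]
orientation: [3.098, 0.414, 0.04]
ft_force: [0.3, -0.3, -0.3]
width: 0.9
```

>>> jog_arm(xyz=[[1.9, 0.5, 0], [1.9, 0.5, 0], [1.9, 0.5, 0], [1.9, 0.5, 0]], yaw=[0, 0, 0, 0])

```text
t: 6.58
ee_pos: [479.2, -155.2, 27.1]
orientation: [3.099, 0.413, 0.039]
ft_force: [-0.4, 0.7, 0.7]
width: 0.4
```

```bash
python3 - <<'E'
from h import *
p=snap('side','side3');s=snap('scene','scene3')
for n,q in(('a',p['img'][100:260,200:440]),('b',s['img'][180:340,200:440])): cv2.imwrite(f'pics/c3{n}.png',cv2.resize(q,None,fx=3,fy=3))
E
```

```text
(no output)
```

View pics/c3a.png

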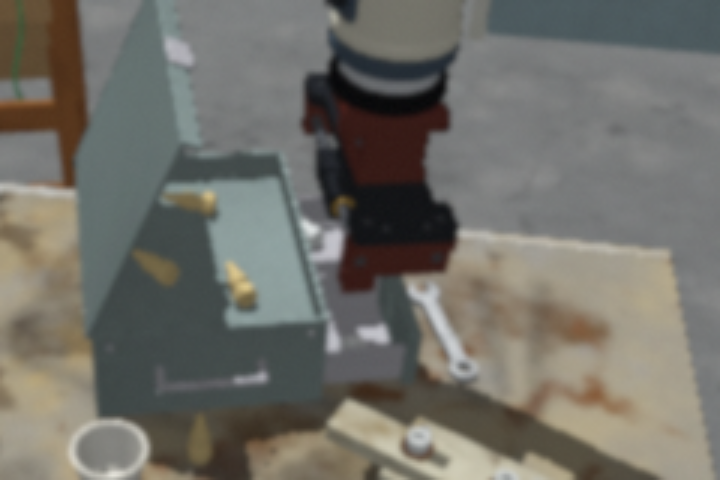

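View pics/c3b.png

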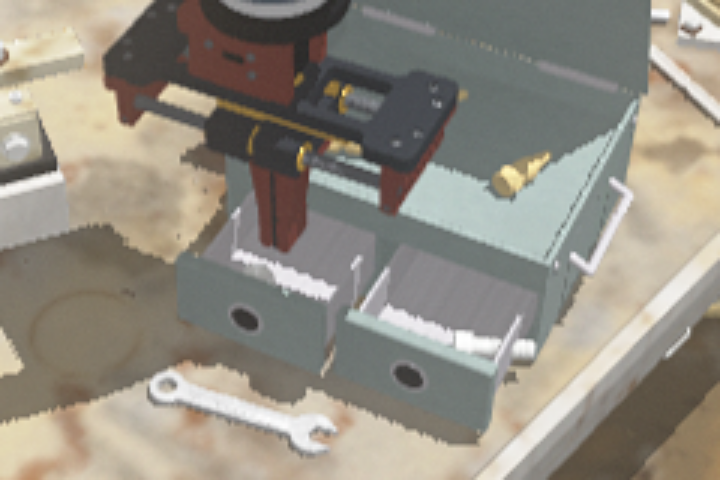

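The picture shows the shut fingers over the drawer's interior, not in front of its face. The measured contact forces were near zero too, so I'm checking the TCP against the images before moving on.

```bash
python3 - <<'E'
from h import *
a=ctrl.get_image('scene');b=ctrl.get_image('side')
o=ctrl.get_obs();print(o['t'],o['ee_pos'],o['orientation'],o['qpos'])
e=o['ee_pos'];print(proj(a,e),proj(b,e))
print(tri([a,b],[(295,263),(319,196)]))
print(tri([a,b],[(293,259),(317,194)]))
E
```

```text
6.7833 [ 479.06829152 -155.21180485   27.11571779] [3.09857455 0.41339033 0.03851681] [-0.33517225  0.48909181  2.00921347 -0.00445603  0.61438712  0.97396836]
[294.49081333 274.37035985] [315.58574602 208.206521  ]
(array([ 475.24600742, -159.16367907,   60.63078566]), array([0.57073704]))
(array([ 477.89305006, -155.04159691,   67.45984811]), array([8.24692478]))
```

```bash
python3 - <<'E'
from h import *
s=[cv2.imread(f'pics/{n}2.png') for n in('scene','side')]
cv2.imwrite('pics/z2a.png',cv2.resize(s[0][200:340,190:340],None,fx=4,fy=4)); cv2.imwrite('pics/z2b.png',cv2.resize(s[1][110:240,320:440],None,fx=4,fy=4))
s=[cv2.imread(f'pics/{n}0.png') for n in('scene','side')]
cv2.imwrite('pics/z0a.png',np.hstack([cv2.resize(s[0][30:140,220:350],None,fx=3,fy=3),cv2.resize(s[1][80:190,160:300],None,fx=3,fy=3)]))
a=ctrl.get_image('scene');b=ctrl.get_image('side')
print([proj(c,[380.7,-178.9,27.4]) for c in(a,b)])
E
```

```text
[array([264.33313958, 314.68599743]), array([360.18844909, 205.77859382])]
```

View pics/z2a.png

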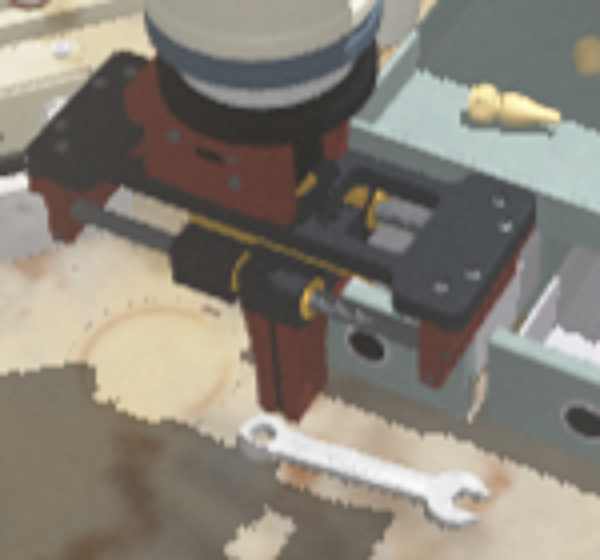

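View pics/z2b.png

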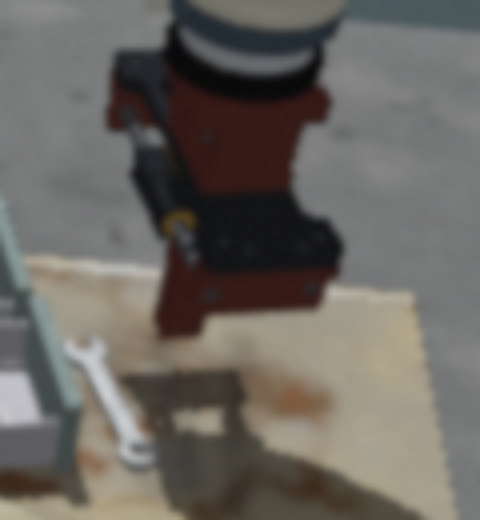

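View pics/z0a.png

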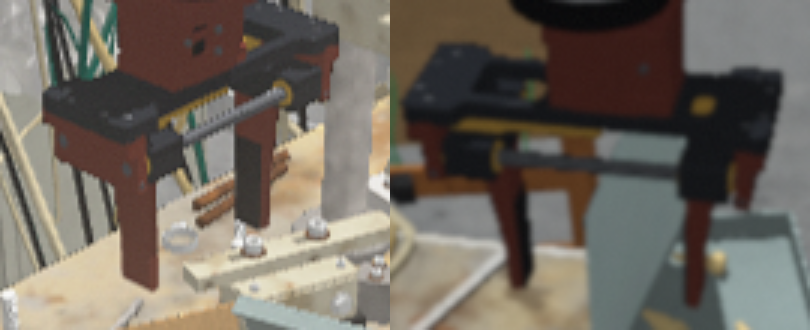

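```bash
python3 - <<'E'
from h import *
a=ctrl.get_image('scene');b=ctrl.get_image('side')
print('pre', tri([a,b],[(262.5,304.5),(365,194)]),'rep 380.7,-178.9,27.4')
p=tri([a,b],[(267,126.5),(262,181.7)]);q=tri([a,b],[(303.5,106),(203,176.5)])
print(p,q,(p[0]+q[0])/2,'rep 625,0,184.3')
from scipy.spatial.transform import Rotation as R
print(R.from_rotvec([3.0986,.4134,.0385]).as_matrix().round(3))
E
```

```text
pre (array([ 375.21466718, -182.06008331,   60.22402786]), array([0.05835066])) rep 380.7,-178.9,27.4
(array([5.75349491e+02, 1.83311224e-01, 2.16667167e+02]), array([4.73220042])) (array([674.73197693,   1.76722169, 215.65815877]), array([2.60923031])) [625.04073389   0.97526646 216.1626627 ] rep 625,0,184.3
[[ 0.965  0.262  0.026]
 [ 0.262 -0.965 -0.012]
 [ 0.022  0.018 -1.   ]]
```

```bash
python3 - <<'E'
from h import *
a=ctrl.get_image('scene');b=ctrl.get_image('side')
print('guardL', [tri([a,b],[(206,260),s]) for s in((401,187),(386,188),(372,189))])
print('tip',tri([a,b],[(262.5,304.5),(365,194)])[0])
# for guard right (scene only): z candidates on plane at chest-y = -89 from tcp
u=np.array([.9644,.2645]);v=np.array([-.2645,.9644]);t0=np.array([380.7,-178.9])
for uv in((297.5,296),(295,284),(321,262),(206,260),(252,262)):
  for z in(60,80,100,110,120):
    X=onz(a,uv,z);d=X[:2]-t0;print(uv,z,'along u %.0f v %.0f'%(d@u,d@v))
E
python3 - <<'E'
import cv2
s=cv2.imread('pics/wrist2.png');
E
```

```text
guardL [(array([ 325.95782087, -112.78320081,  146.60245974]), array([24.15094044])), (array([ 342.54796526, -108.19782226,  138.0573242 ]), array([132.59484099])), (array([ 358.38892588, -103.29867483,  130.24163609]), array([730.8421712]))]
tip [ 375.21466718 -182.06008331   60.22402786]
(297.5, 296) 60 along u 34 v -42
(297.5, 296) 80 along u 19 v -50
(297.5, 296) 100 along u 4 v -58
(297.5, 296) 110 along u -4 v -62
(297.5, 296) 120 along u -12 v -65
(295, 284) 60 along u 55 v -27
(295, 284) 80 along u 39 v -35
(295, 284) 100 along u 23 v -44
(295, 284) 110 along u 15 v -48
(295, 284) 120 along u 7 v -52
(321, 262) 60 along u 120 v -44
(321, 262) 80 along u 102 v -52
(321, 262) 100 along u 84 v -59
(321, 262) 110 along u 75 v -63
(321, 262) 120 along u 66 v -67
(206, 260) 60 along u 35 v 132
(206, 260) 80 along u 19 v 120
(206, 260) 100 along u 4 v 107
(206, 260) 110 along u -4 v 100
(206, 260) 120 along u -12 v 94
(252, 262) 60 along u 66 v 60
(252, 262) 80 along u 50 v 49
(252, 262) 100 along u 34 v 39
(252, 262) 110 along u 25 v 33
(252, 262) 120 along u 17 v 28
```

View pics/wrist2.png

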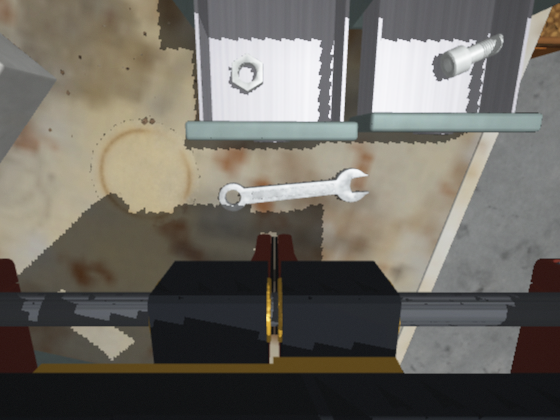

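The cause is clear: by triangulation the real fingertips sit about 32 mm above the reported TCP. This agrees in three poses (216 vs 184, 60 vs 27, 61 vs 27), and x and y agree. So the fingers passed over the drawer front. I lift, back out, and push with reported z ≈ 15, which is a real tip height of about 47. That also keeps the gripper body above the 85 mm carcass.

>>> jog_arm(xyz=[[0, 0, 10], [0, 0, 15], [0, 0, 10], [-10, -2.7, 0], [-14, -3.7, 0], [-14, -3.7, 0], [-14, -3.7, 0], [-10, -2.7, 0], [-2, 0, 0], [0, 0, -12], [0, 0, -16], [0, 0, -12], [0, 0, -6], [0, 0, 0]], yaw=[0, 0, 0, 0, 0, 0, 0, 0, 0, 0, 0, 0, 0, 0])

```text
t: 8.25
ee_pos: [404.6, -173.1, 17.6]
orientation: [3.099, 0.41, 0.039]
ft_force: [-0.2, 0.3, 0.5]
width: 0.4
```

```bash
cat > crop.py <<'E'
from h import *
import sys
t=sys.argv[1]
p=snap('side','side'+t);s=snap('scene','scene'+t)
q=np.hstack([cv2.resize(s['img'][100:340,200:430],None,fx=1.7,fy=1.7),cv2.resize(p['img'][80:320,200:430],None,fx=1.7,fy=1.7)])
cv2.imwrite(f'pics/c{t}.png',q)
e=ctrl.get_obs(); print(e['t'],np.round(e['ee_pos'],1),e['ft_force'].round(1)); 
for z in(0,32): 
  X=e['ee_pos']+np.array([0,0,z]); print(z,(proj(s,X)-[200,100])*1.7,(proj(p,X)-[200,80])*1.7+[391,0])
E
python3 crop.py 4
```

```text
8.35 [ 405.3 -173.4   18.5] [-0.2 -0.1 -0.1]
0 [123.42395664 352.96592747] [643.55254737 219.57448725]
32 [122.6217947  331.22475945] [647.01374736 201.45992234]
```

View pics/c4.png

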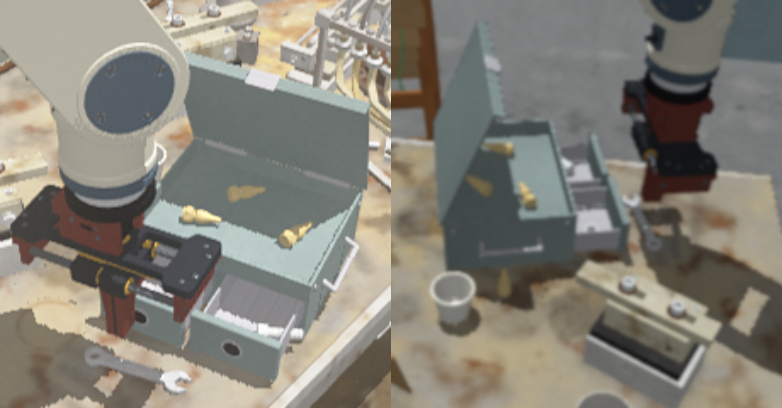

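>>> jog_arm(xyz=[[3.9, 1.1, -2], [3.9, 1.1, -2], [3.9, 1.1, 0], [3.9, 1.1, 0], [3.9, 1.1, 0], [3.9, 1.1, 0], [3.9, 1.1, 0], [3.9, 1.1, 0]], yaw=[0, 0, 0, 0, 0, 0, 0, 0])

```text
t: 9.02
ee_pos: [440.5, -164.4, 16.3]
orientation: [3.096, 0.411, 0.043]
ft_force: [-2.9, -2.4, 0.2]
width: 0.7
```

```bash
python3 crop.py 5
```

```text
9.1167 [ 441.1 -164.4   16.3] [-0.4 -0.2  0. ]
0 [141.89639269 328.9288574 ] [615.95074006 222.4196756 ]
32 [141.53706889 307.27259462] [618.77185116 204.32935148]
```

View pics/c5.png

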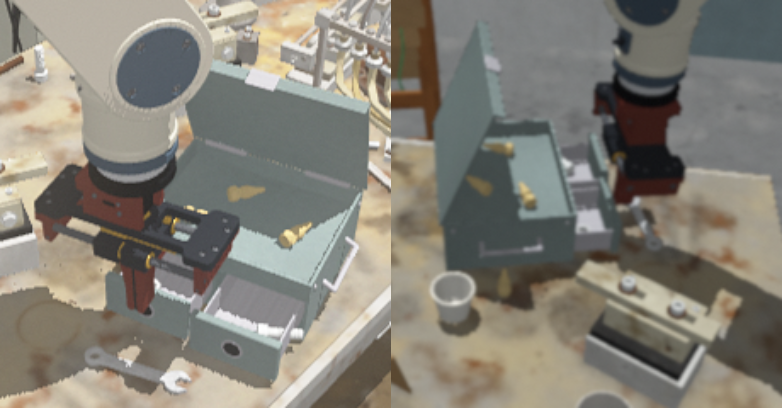

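The finger is on the left drawer's face and the drawer is moving, with about 3 N on the tool.

>>> jog_arm(xyz=[[3.9, 1.1, 0], [3.9, 1.1, 0], [3.9, 1.1, 0], [3.9, 1.1, 0], [3.9, 1.1, 0], [3.9, 1.1, 0], [3, 0.8, 0], [2, 0.5, 0]], yaw=[0, 0, 0, 0, 0, 0, 0, 0])

```text
t: 9.78
ee_pos: [471.0, -155.8, 16.1]
orientation: [3.096, 0.41, 0.042]
ft_force: [-2.2, -2.6, 0.3]
width: 0.6
```

>>> jog_arm(xyz=[[2, 0.5, 0], [2, 0.5, 0], [2, 0.5, 0], [2, 0.5, 0], [2, 0.5, 0]], yaw=[0, 0, 0, 0, 0])

```text
t: 10.2
ee_pos: [482.0, -152.8, 16.2]
orientation: [3.096, 0.411, 0.042]
ft_force: [-2.7, -2.0, 0.9]
width: 0.5
```

>>> jog_arm(xyz=[[2, 0.5, 0], [2, 0.5, 0]], yaw=[0, 0])

```text
t: 10.37
ee_pos: [486.3, -151.7, 16.2]
orientation: [3.097, 0.41, 0.041]
ft_force: [-1.8, -1.3, 2.1]
width: 0.5
```

>>> jog_arm(xyz=[[2, 0.5, 0], [2, 0.5, 0]], yaw=[0, 0])

```text
t: 10.53
ee_pos: [487.5, -150.8, 15.9]
orientation: [3.097, 0.413, 0.032]
ft_force: [-14.2, -10.1, 10.6]
width: 0.5
```

>>> jog_arm(xyz=[[0.5, 0.1, 0]], yaw=[0])

```text
t: 10.62
ee_pos: [487.1, -150.8, 15.9]
orientation: [3.098, 0.413, 0.029]
ft_force: [-1.2, -1.4, 1.0]
width: 0.5
```

```bash
python3 crop.py 6
```

```text
10.7167 [ 487.1 -150.7   15.8] [-4.8 -3.7  3.8]
0 [162.66038796 297.52703526] [580.37038092 225.90329152]
32 [162.76868833 275.95158982] [582.36859687 207.77955148]
```

View pics/c6.png

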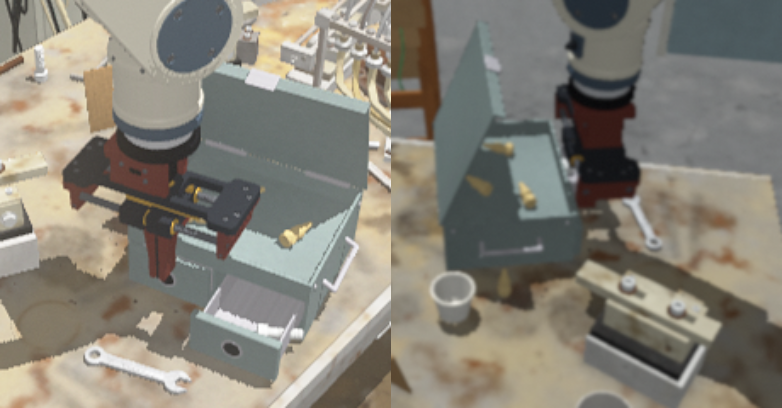

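The left drawer has reached its stop, within 1 mm of the predicted position and with the force rising to about 20 N. I back off and shift over to the right drawer.

>>> jog_arm(xyz=[[-6, -1.6, 0], [-12, -3.3, 0], [-14, -3.8, 0], [-14, -3.8, 0], [-14, -3.8, 0], [-10, -2.7, 0], [-4, -1, 0], [3, -11, 0], [4, -15, 0], [4, -15, 0], [4, -15, 0], [4, -15, 0], [3, -11, 0], [1, -4, 0], [0, 0, 0]], yaw=[0, 0, 0, 0, 0, 0, 0, 0, 0, 0, 0, 0, 0, 0, 0])

```text
t: 11.97
ee_pos: [438.8, -266.9, 17.4]
orientation: [3.092, 0.413, 0.049]
ft_force: [0.1, 0.2, 1.0]
width: 0.5
```

>>> jog_arm(xyz=[[2, 1.3, -1], [3.9, 1.1, 0], [3.9, 1.1, 0], [3.9, 1.1, 0], [3.9, 1.1, 0], [3.9, 1.1, 0], [3.9, 1.1, 0]], yaw=[0, 0, 0, 0, 0, 0, 0])

```text
t: 12.55
ee_pos: [464.8, -255.6, 15.8]
orientation: [3.093, 0.416, 0.045]
ft_force: [-2.4, -2.2, 0.2]
width: 0.1
```

```bash
python3 crop.py 7
```

```text
12.65 [ 465.4 -255.6   15.9] [-0.  -0.4 -0.8]
0 [227.80528678 363.84165253] [601.03602932 177.2378808 ]
32 [229.45815368 342.17952219] [603.33048073 159.4536613 ]
```

View pics/c7.png

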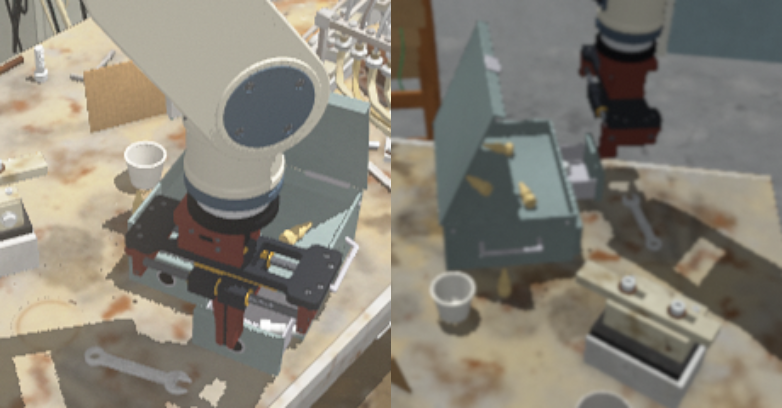

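The finger is in contact with the right drawer's front, and the left drawer's front is shown flush.

>>> jog_arm(xyz=[[3.9, 1.1, 0], [3.9, 1.1, 0], [3.9, 1.1, 0], [3.9, 1.1, 0], [3.9, 1.1, 0], [3.9, 1.1, 0], [3.9, 1.1, 0], [3, 0.8, 0], [2, 0.5, 0], [2, 0.5, 0]], yaw=[0, 0, 0, 0, 0, 0, 0, 0, 0, 0])

```text
t: 13.48
ee_pos: [501.8, -245.3, 15.7]
orientation: [3.094, 0.416, 0.043]
ft_force: [-2.2, -2.1, 0.8]
width: 0.5
```

>>> jog_arm(xyz=[[2, 0.5, 0], [2, 0.5, 0]], yaw=[0, 0])

```text
t: 13.65
ee_pos: [506.2, -244.1, 15.7]
orientation: [3.094, 0.416, 0.043]
ft_force: [-2.7, -1.9, 0.6]
width: 0.8
```

>>> jog_arm(xyz=[[2, 0.5, 0], [2, 0.5, 0]], yaw=[0, 0])

```text
t: 13.82
ee_pos: [510.4, -242.9, 15.7]
orientation: [3.094, 0.416, 0.043]
ft_force: [-2.6, -1.9, 1.3]
width: 0.2
```

>>> jog_arm(xyz=[[1.5, 0.4, 0], [1.5, 0.4, 0]], yaw=[0, 0])

```text
t: 13.98
ee_pos: [512.2, -242.3, 15.6]
orientation: [3.094, 0.418, 0.038]
ft_force: [-14.2, -8.7, 9.7]
width: 0.3
```

>>> jog_arm(xyz=[[1.5, 0.4, 0], [1, 0.3, 0]], yaw=[0, 0])

```text
t: 14.15
ee_pos: [511.8, -242.5, 15.7]
orientation: [3.094, 0.419, 0.029]
ft_force: [-5.5, -3.1, 3.3]
width: 0.6
```

The right drawer has reached its stop too, at TCP x of 512 against 512.5 predicted. I back off, rise clear of the lid, and check both drawers.

>>> jog_arm(xyz=[[-6, -1.6, 0], [-10, -2.7, 0], [-6, -1.6, 3], [0, 0, 15], [0, 0, 24], [0, 0, 26], [0, 0, 26], [0, 0, 26], [0, 0, 26], [0, 0, 26], [0, 0, 26], [0, 0, 16], [0, 0, 6], [0, 0, 0]], yaw=[0, 0, 0, 0, 0, 0, 0, 0, 0, 0, 0, 0, 0, 0])

```text
t: 15.32
ee_pos: [480.3, -246.1, 245.7]
orientation: [3.099, 0.415, 0.033]
ft_force: [0.3, -0.3, -0.1]
width: 0.8
```

```bash
python3 fit.py 8; python3 crop.py 8
```

```text
x y yawdeg dl dr lid [ 594.1  -171.46   16.15   -2.94   -4.67    1.16]
scene chest [342. 255.] [ 0.5 -0.2]
scene drawer_left_front [297. 264.] [ 2.  -0.4]
scene drawer_right_front [352. 281.] [-1.   0.8]
scene lid_hinge [360. 196.] [ 1.  -0.5]
scene lid_edge [356. 148.] [-0.5 -2.9]
side chest [265. 207.] [ 0.5 -0.1]
side drawer_left_front [306. 208.] [ 1.1 -1.2]
side drawer_right_front [300. 176.] [-1.9  2.6]
side lid_hinge [228. 180.] [ 0.5 -0.1]
side lid_edge [255. 117.] [0.6 1.3]
{'chest': array([ 594., -171.,    0.]), 'drawer_left_front': array([ 497., -149.,   35.]), 'drawer_right_front': array([ 526., -242.,   35.]), 'lid_hinge': array([ 671., -149.,   86.]), 'lid_edge': array([ 613., -166.,  234.])}
15.9167 [ 479.7456781  -245.64000619  243.71590554] [3.10131741 0.41527383 0.0281906 ] 0.41428701554177927 [ 0.40732842 -0.39841203 -0.16027521]
16.0167 [ 479.8 -245.7  243.9] [0.2 0.1 0.8]
0 [243.10482601 169.81733025] [607.5206922   33.84373105]
32 [245.48183162 138.84540612] [610.42616363   8.90091392]
```

View pics/c8.png

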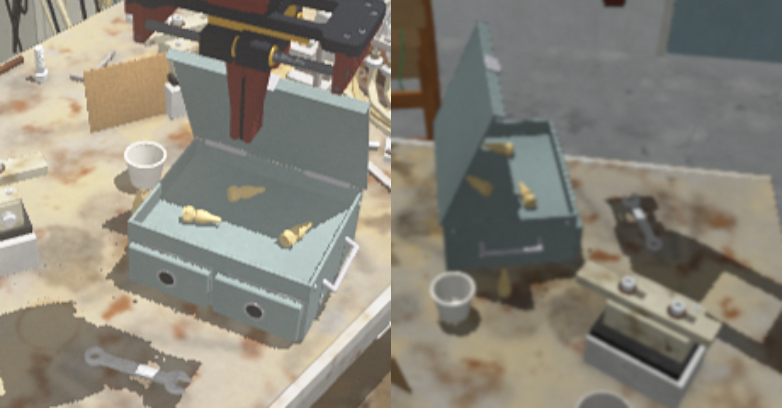

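View pics/fit8.png

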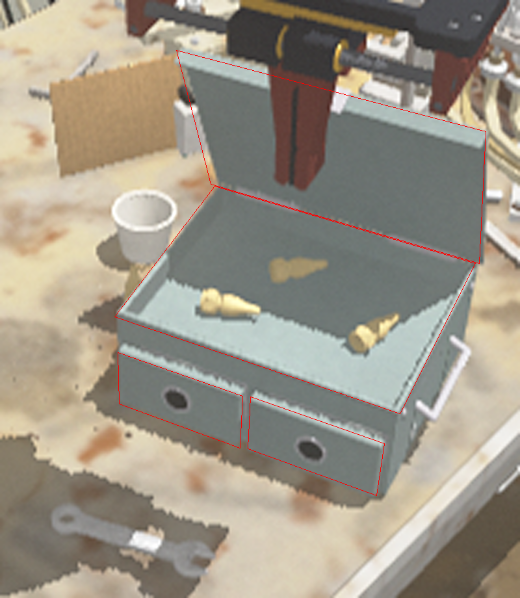

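Both drawers are home: the fit gives about 0 within its error, and the two fronts are level at discs (177,400) and (311,452) in the overlay. The wrench and crucible are unmoved. Next I go over the lid to its rear.

>>> jog_arm(xyz=[[10, 5, 3], [18, 9, 2], [20, 10.5, 0], [20, 10.5, 0], [20, 10.5, 0], [20, 10.5, 0], [20, 10.5, 0], [18, 9, 0], [10, 5, 0], [4, 2, 0], [0, 0, 0]], yaw=[0, 0, 0, 0, 0, 0, 0, 0, 0, 0, 0])

```text
t: 16.93
ee_pos: [652.7, -154.8, 251.4]
orientation: [3.101, 0.412, 0.035]
ft_force: [0.3, -1.1, 0.6]
width: 1.0
```

```bash
python3 crop.py 9
```

```text
17.0333 [ 651.5 -155.5  251.4] [ 0.   0.9 -0.7]
0 [280.6861309  41.8853792] [450.19885115  53.26665309]
32 [283.56791635  12.81375815] [448.92345653  27.00664542]
```

View pics/c9.png

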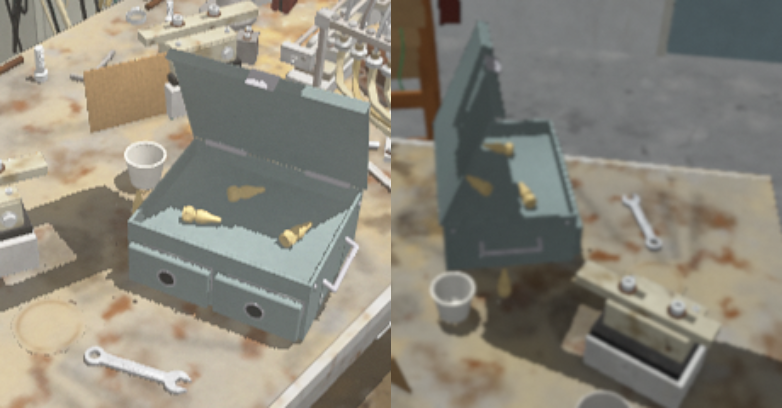

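>>> jog_arm(xyz=[[2, 0.5, -10], [2, 0.5, -16], [0, 0, -16], [0, 0, -14], [0, 0, -8], [0, 0, -4], [0, 0, 0]], yaw=[0, 0, 0, 0, 0, 0, 0])

```text
t: 17.62
ee_pos: [650.7, -158.5, 179.7]
orientation: [3.101, 0.401, 0.033]
ft_force: [-0.4, 0.0, -0.2]
width: 0.3
```

```bash
python3 crop.py 10
```

```text
17.7167 [ 651.6 -158.6  181. ] [0.7 0.5 0.6]
0 [277.25168459 102.55168043] [453.28333779 104.84195251]
32 [279.92021717  76.2122313 ] [452.16622598  81.52758801]
```

View pics/c10.png

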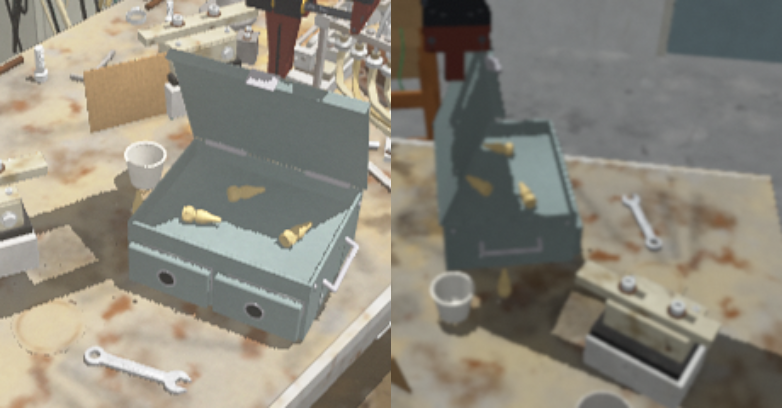

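```bash
python3 -c "
from h import *
snap('wrist','wrist10')"
```

```text
(no output)
```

View pics/wrist10.png

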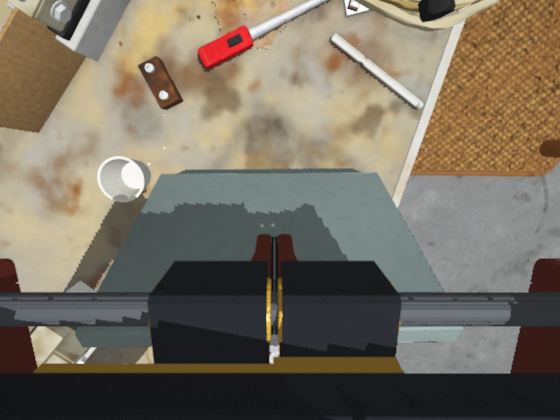

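The finger is behind the lid, above its outer face. I move toward the face and make contact.

>>> jog_arm(xyz=[[-4, -1.1, 0], [-4, -1.1, 0], [-4, -1.1, 0], [-4, -1.1, 0], [-3, -0.8, 0]], yaw=[0, 0, 0, 0, 0])

```text
t: 18.18
ee_pos: [633.6, -164.5, 184.9]
orientation: [3.098, 0.402, 0.046]
ft_force: [2.3, 0.2, -1.0]
width: 0.3
```

>>> jog_arm(xyz=[[-4.3, -1.0, -3.7], [-4.3, -1.0, -3.7], [-4.3, -1.0, -3.7], [-4.3, -1.0, -3.7]], yaw=[0, 0, 0, 0])

```text
t: 18.52
ee_pos: [617.5, -169.3, 172.2]
orientation: [3.095, 0.402, 0.058]
ft_force: [0.8, 0.4, 2.5]
width: 0.3
```

```bash
python3 crop.py 11
```

```text
18.6167 [ 616.4 -169.3  171.3] [ 0.8 -0.1 -0.3]
0 [263.85336714 129.6652094 ] [484.26553652 109.48925797]
32 [266.27305524 103.38514457] [483.96615307  86.61620751]
```

View pics/c11.png

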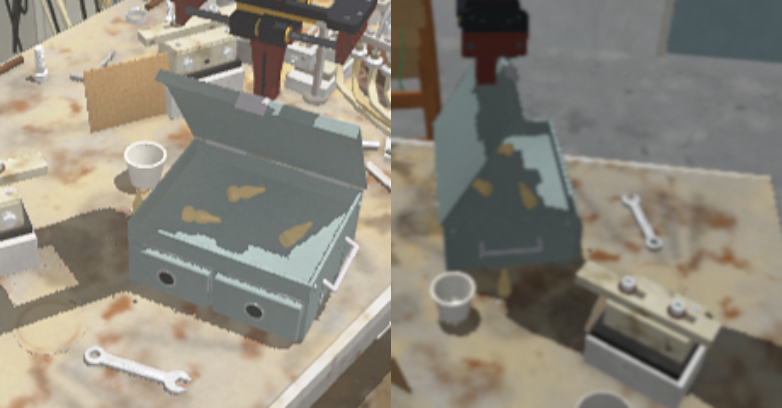

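The lid is swinging down. I continue along the arc.

>>> jog_arm(xyz=[[-4.1, -1.1, -3.4], [-4.1, -1.1, -3.4], [-4.1, -1.1, -3.4], [-4.1, -1.1, -3.4], [-4.0, -1.1, -4.0], [-3.6, -1.0, -4.0], [-3.4, -0.9, -4.0]], yaw=[0, 0, 0, 0, 0, 0, 0])

```text
t: 19.2
ee_pos: [586.7, -177.4, 143.5]
orientation: [3.096, 0.402, 0.054]
ft_force: [0.4, 0.1, 2.0]
width: 0.4
```

>>> jog_arm(xyz=[[-3.2, -0.8, -3.9], [-3.2, -0.8, -3.9], [-3.0, -0.7, -3.9], [-2.8, -0.7, -4.2], [-2.5, -0.7, -4.5], [-2.3, -0.7, -4.5], [-2.3, -0.7, -4.5], [-2.0, -0.5, -4.5]], yaw=[0, 0, 0, 0, 0, 0, 0, 0])

```text
t: 19.87
ee_pos: [562.3, -183.9, 105.4]
orientation: [3.096, 0.402, 0.052]
ft_force: [0.4, -0.5, 2.0]
width: 1.0
```

```bash
python3 crop.py 12
```

```text
19.9667 [ 561.5 -183.7  104.8] [0.6 0.  0.3]
0 [237.00862318 212.76096562] [529.44524315 150.99025458]
32 [238.80777915 188.49037209] [530.26585689 130.44448016]
```

View pics/c12.png

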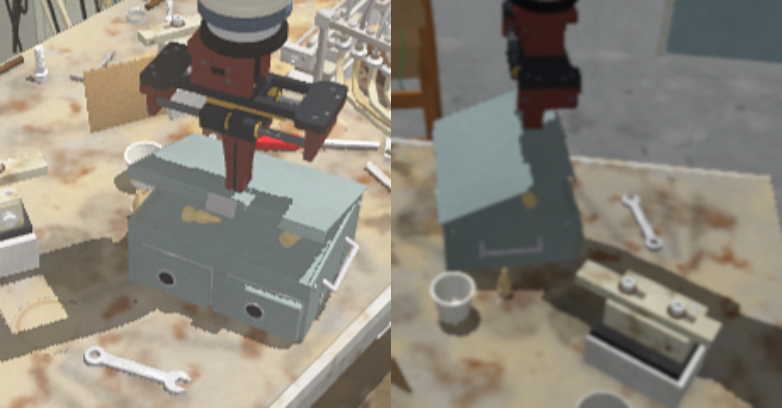

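>>> jog_arm(xyz=[[-1.3, -0.3, -4.5], [-1.3, -0.3, -4.5], [-1.2, -0.3, -4.5], [-1, -0.3, -4.5], [-0.7, -0.2, -4.5], [-0.5, -0.1, -4.5], [-0.3, 0, -3.5], [0, 0, -2]], yaw=[0, 0, 0, 0, 0, 0, 0, 0])

```text
t: 20.63
ee_pos: [553.9, -185.3, 69.1]
orientation: [3.097, 0.402, 0.047]
ft_force: [-0.4, -0.6, 2.3]
width: 0.6
```

>>> jog_arm(xyz=[[0, 0, -2], [0, 0, -2]], yaw=[0, 0])

```text
t: 20.8
ee_pos: [553.6, -185.2, 64.4]
orientation: [3.097, 0.402, 0.046]
ft_force: [-1.0, -0.2, 2.2]
width: 0.7
```

>>> jog_arm(xyz=[[0, 0, -2], [0, 0, -2]], yaw=[0, 0])

```text
t: 20.97
ee_pos: [553.6, -185.2, 60.0]
orientation: [3.098, 0.402, 0.046]
ft_force: [-1.6, -0.2, 2.0]
width: 0.3
```

>>> jog_arm(xyz=[[0, 0, -1.5], [0, 0, -1.5]], yaw=[0, 0])

```text
t: 21.13
ee_pos: [553.6, -185.1, 56.6]
orientation: [3.098, 0.402, 0.046]
ft_force: [0.0, -0.8, 1.6]
width: 0.8
```

>>> jog_arm(xyz=[[0, 0, -1.5], [0, 0, -1.5]], yaw=[0, 0])

```text
t: 21.3
ee_pos: [553.6, -185.1, 53.3]
orientation: [3.098, 0.402, 0.046]
ft_force: [-1.2, -0.8, 0.7]
width: 0.1
```

>>> jog_arm(xyz=[[0, 0, -1], [0, 0, -1]], yaw=[0, 0])

```text
t: 21.47
ee_pos: [553.6, -185.1, 51.8]
orientation: [3.098, 0.402, 0.046]
ft_force: [-6.3, 1.4, 22.4]
width: 0.4
```

```bash
python3 crop.py 13; python3 -c "
import cv2;s=cv2.imread('pics/scene13.png');cv2.imwrite('pics/z13.png',cv2.resize(s[170:310,260:420],None,fx=4.5,fy=4.2,interpolation=2))"
```

```text
21.5667 [ 553.6 -185.1   52. ] [-4.1  0.7  9.9]
0 [230.48957057 255.16205245] [534.23191609 182.80768236]
32 [232.08997271 232.5711235 ] [535.13266111 163.81262441]
```

View pics/z13.png

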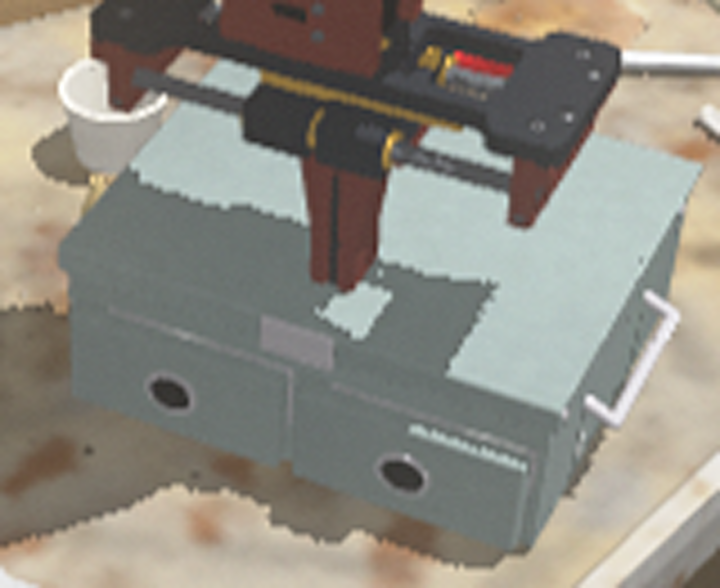

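View pics/c13.png

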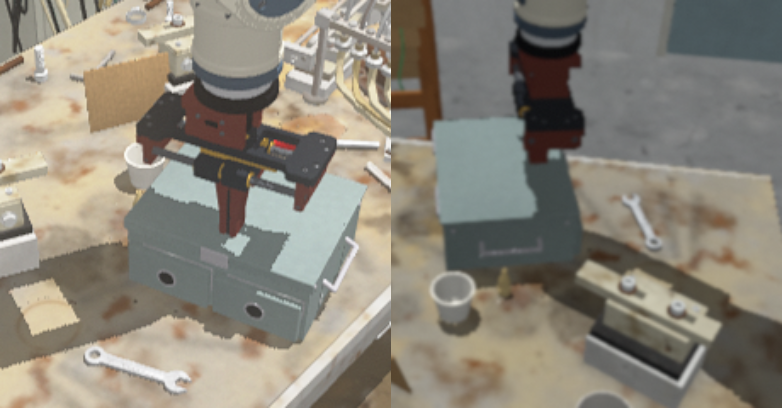

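The lid came to a firm stop at about 22 N. I rise clear and check the final state.

>>> jog_arm(xyz=[[0, 0, -1], [0, 0, 5], [0, 0, 15], [0, 0, 25], [0, 0, 30], [-5, 10, 30], [-10, 18, 30], [-15, 20, 25], [-18, 20, 10], [-18, 20, 0], [-18, 20, 0], [-15, 15, 0], [-5, 5, 0], [0, 0, 0], [0, 0, 0]], yaw=[0, 0, 0, 0, 0, 0, 0, 0, 0, 0, 0, 0, 0, 0, 0])

```text
t: 22.82
ee_pos: [447.7, -51.5, 231.9]
orientation: [3.098, 0.4, 0.063]
ft_force: [-0.8, -0.1, 0.1]
width: 0.5
```

```bash
sed -i 's/50,50,1.2\]/0,0,0.1]/' fit.py; python3 fit.py 14; python3 look.py 14 | tail -3; python3 crop.py 14
```

```text
x y yawdeg dl dr lid [ 5.9315e+02 -1.7257e+02  1.7300e+01 -1.1170e+01 -1.0190e+01  1.0000e-02]
scene chest [342. 256.] [ 0.3 -0.1]
scene drawer_left_front [296. 261.] [5.6 0.8]
scene drawer_right_front [353. 280.] [-0.3 -0.1]
scene lid_hinge [360. 197.] [ 0.5 -1.4]
scene lid_edge [328. 248.] [-0.3 -0.6]
side chest [264. 205.] [2.  1.5]
side lid_hinge [227. 181.] [ 2.4 -0. ]
side lid_edge [303. 171.] [-0.5  0.8]
{'chest': array([ 593., -173.,    0.]), 'drawer_left_front': array([ 503., -150.,   35.]), 'drawer_right_front': array([ 531., -243.,   35.]), 'lid_hinge': array([ 670., -149.,   86.]), 'lid_edge': array([ 517., -196.,   92.])}
23.4167 [447.20596009 -51.58405498 231.54618537] [3.09886487 0.3983717  0.06135805] 0.7588404225492575 [-0.12860892 -0.11945187 -0.46745295]
crucible_mid scene:[285. 199.] 0.94 side:[236. 256.] 0.93 wrist:[265.  31.] 0.70  -> [625.3   2.8  21.9] res [1.2] | ss [624.9   3.   22. ]
nozzle_mid scene:[279. 219.] 0.53 side:[268. 245.] 0.48 wrist:[284.  86.] 0.65  -> [568.8 -34.3  24.4] res [15.2] | ss [567.3 -33.3  24.7]
wrench_mid scene:[279. 316.] 0.57 side:[347. 206.] 0.71 wrist:[353. 231.] 0.84  -> [ 409.2 -185.7    8.8] res [61.1] | ss [ 406.8 -189.    11.1]
24.8667 [447.2 -51.5 231.7] [0.5 0.7 0.5]
0 [ 54.43700624 106.55479955] [630.47328456 141.06859229]
32 [51.87491636 77.38503723] [634.68587376 114.42381731]
```

View pics/fit14.png

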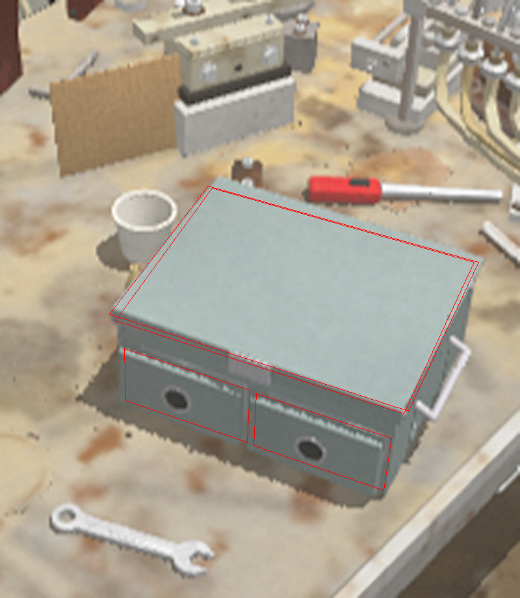

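View pics/c14.png

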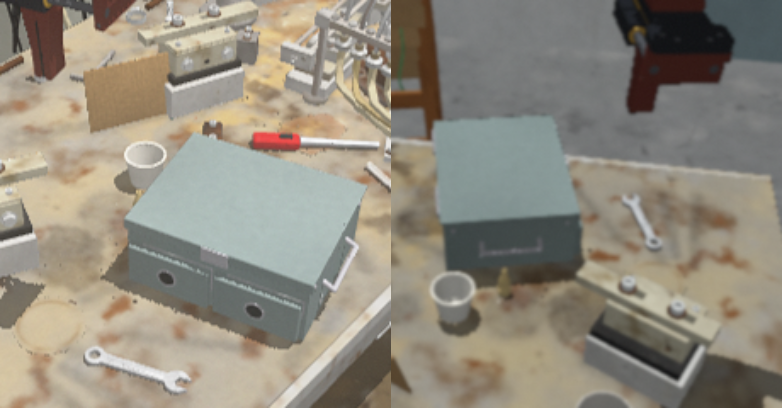

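```bash
python3 - <<'E'
from h import *
a=ctrl.get_image('scene');img=a['img']
big=cv2.resize(img[170:310,260:420],None,fx=4.8,fy=4.2,interpolation=2)
x,y,yw=595.2,-171.6,np.radians(15.7);c,s=np.cos(yw),np.sin(yw)
W=lambda X,Y,Z:np.array([x+c*X-s*Y,y+s*X+c*Y,Z])
for l,col in((0,(0,0,255)),(.04,(255,0,0))):
    pts=[(80+4*np.sin(l)-r*np.cos(l),Y,86+r*np.sin(l)+4*np.cos(l)) for r,Y in((0,103),(0,-103),(163,-103),(163,103))]
    cv2.polylines(big,[np.array([(proj(a,W(*P))-[260,170])*[4.8,4.2] for P in pts]).astype(np.int32)],True,col,1)
cv2.imwrite('pics/lid15.png',big)
E
```

```text
(no output)
```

View pics/lid15.png

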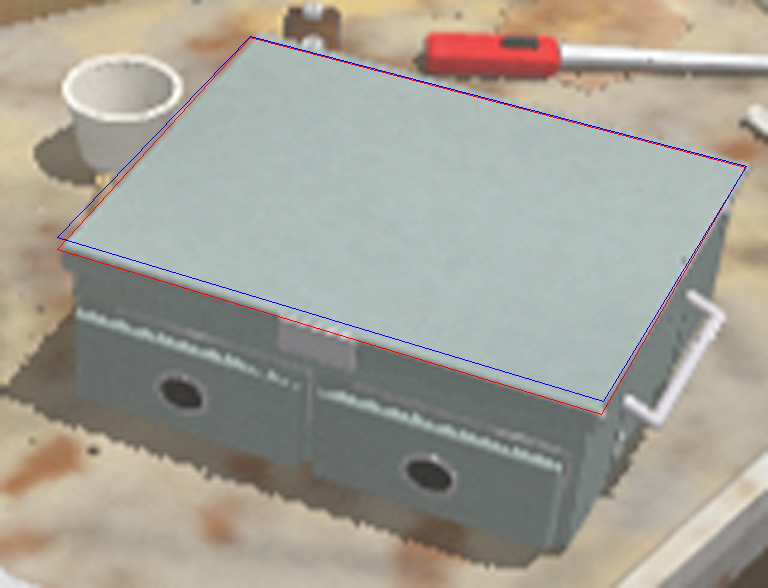

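The image edge lies on the red line (lid angle 0) and not the blue one (0.04 rad), so the lid is shut flat. The bystanders have not moved, and I hand the job in.

```bash
python3 -c "
from workcell import ctrl
print(ctrl.close_job()); print(ctrl.get_obs()['t'])"
```

```text
the job is handed in; nothing more can be done
None
the job is handed in; nothing more can be done
```

I pushed the left drawer home, then the right, and swung the lid down from behind until it shut. I used only the closed fingertips, and handed in at about 25 s of the 58 s allowed.

**Drawers:** each ran into its stop within about 1.5 mm of the position I had predicted. The last pictures show both fronts level and unmoved by closing the lid.

**Lid:** it stopped firmly, and the last overlay fits an angle of 0 and not 0.04 rad. The highest force I read was about 23 N, when the lid met its stop.

**Bystanders:** the crucible, nozzle and wrench look unmoved in the final views. Their measured positions agree with the first ones to within about 5–9 mm, which I put down to detection noise.

**Checks that disagreed:**
- **Fingertip height:** in the pictures the real fingertips sat about 32 mm above the reported tool point. My first push on the left drawer therefore passed over its front without any force. I noticed it in the pictures and corrected the height before pushing again. At lid contact the offset came out nearer 38 mm, so I closed the lid by force and picture rather than by reported height.
- **Final drawer fit:** the last automatic fit gave drawer openings of about -10 to -11 mm, which is impossible. It came with a chest angle that had drifted about 2°. I trusted the stops and the overlay instead.

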